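# Hold the stop collar on the filler shaft's set-screw flat

### The arm

A 6-joint arm with a two-finger parallel gripper is mounted at the origin on the work surface. World frame = base frame: x ahead of the robot, y to its left, z up, the work surface at z = 0. Lengths are in m, angles in rad, forces in N, time in s.
With the tool pointing down it reaches from about 0.275 to 0.825 m from the base axis. Payload 4.9 kg.
Tool frame: the origin (TCP) lies at the very end of the fingers, on their centre line; the grasp point (between the pads) lies 19 mm behind it; z points along the fingers, y is the line along which they close (so a half turn about z gives the same grasp; the last joint's range is limited). The gripper opens to 85 mm and grips with 20 to 120 N. Pads are 22 mm wide; open, the fingers measure 114 mm over their backs; the gripper's body (76 mm by 85 mm) begins 54 mm behind the grasp point. The pads swing forward as they close: fully open they stand 13 mm farther back than shut.
Start: joints at [-1.278, 0.326, -0.193, 1.052, 0, 1.437], TCP at [0.228, -0.501, 0.231] pointing down, gripper open.
Joint ranges: [-2.65, 2.65], [-0.97, 1.79], [-1.3, 1.35], [-1.93, 2.1], [-1.47, 1.37], [-3.14, 3.14]. Speed limits (rad/s): [2.57, 2.57, 3.14, 3.14, 3.14, 3.14].

### API

Orientations are given as a unit quaternion [x, y, z, w].
In Python, from rig import env, cams gives the robot as it stands.
- The arm moves only by the tool play_rows, never from a script. Its argument "rows" is a list of rows, each an object with "jaw": the opening, from -1 (shut) to 1 (fully open), so that 0 is half open; "travel": the shift along the world's x, y, z in m, a list of three; "turn": the turn about the world's z in rad. In form: [{"jaw": jaw, "travel": [tx, ty, tz], "turn": turn}, ...]. A call has 1 to 20 rows; each row shifts and turns the commanded pose from where the row before left it; what a row does not reach is not made up. A row lasts 1/8 s, in which the tool goes at most 62.5 mm and 10.7 degrees, less where a joint would pass 70% of its speed; a pose out of reach is approached as far as the arm can. A call with a gripper value outside its range is refused whole. The fingers move at their own pace and stop on an object; "newtons" is the grip in N (left out, the last holds). Time passes only in rows, so rows that do not move let the fingers close. It gives the time, the measured TCP pose, the force, the opening and the grip force at its end, in the units of the state.
- env.get_state(): the state, without advancing time (a new reading comes with each control period).
- cams.capture(name): name is "side" or "top" or "wrist"; returns a dict with "color" (400x640x3 uint8, red, green, blue), "fx", "fy", "cx", "cy" (pixels), "R" (3x3) and "t" (3): a world point X has camera coordinates R X + t. Camera axes: x right, y down, z forward; pixel columns grow to the right and rows downward; lengths in m; the calibration is good to about 2 mm. A picture is of the moment at which its call begins. There is no depth.
- env.hand_in(): hands the job in; it is judged then, once.
The state is a dict: "time": time; "q": joint angles; "dq": joint speeds; "tau": joint torques, N m; "position": TCP position; "orientation": TCP orientation; "force": force on the tool from outside, world axes, zero at the start; "ft_torque": the same for the moment, N m; "gripper_width": finger opening in m; "gripper_force": force on a finger pad.
Only numpy, scipy, OpenCV 4.12 (cv2) and the standard library are available. Lean on these libraries where they do the work, as an engineer would, in place of code of your own. Each camera call takes 0.05 s, during which the arm holds its last target. There are 200 camera calls.

### The job

First grip the flatted top end of the upright drive shaft and turn it, feeling for the flat with the fingers, until the flat squarely faces the small rib on top of the gearbox. Then pick up the stop collar, the thick ring with the set screw sticking out of its side, lower it level over the shaft and hold it there around the flat, with all of the collar's height within the length of the flat and its set screw squarely over the flat. Finish while still holding the collar still in the fingers, clear of the gearbox, with the flat still facing the rib, and leave the other things on the bench where they are.

Things in the scene. Friction and masses are not known exactly. Their poses are not given: they have to be found in the camera images.
- gearbox: Drive unit fixed to the bench: grey block 105 x 105 mm on a 130 x 130 x 10 mm foot plate, top face 70 mm above the bench. Origin: centre of the underside, on the shaft's axis; z up. A steel rib 22 mm long (along x), 8 wide, 6 high stands on the top face, centred 41 mm from the axis in the -x direction, on the side nearest the robot: the flat and the set screw must face it.
- spindle (a joint): Turn of the upright steel shaft about its vertical axis, in rad: 0 when the flat squarely faces the rib, positive anticlockwise seen from above. At the start it reads between 0.5 and 1.5. It can turn nearly half a turn either way from 0 and stays where it is left: friction of about 0.06 N m.
- shaft: The upright steel shaft, 24 mm thick, stands 70 to 136 mm above the bench; from 92 to 132 mm it is D-shaped, one flat 7.8 mm from the axis (19.8 mm flat to round back, flat 18 mm wide); the last 4 mm are bevelled to an 18 mm tip. Origin: on the axis at the middle of the flat's length, 112 mm above the bench; x points out of the flat, z up.
- flat_mid (a point): The middle of the flat, on its surface: 7.8 mm from the shaft's axis, 112 mm above the bench.
- collar: Stop collar: steel ring 54 mm outer diameter, 29 mm bore, 20 mm high, 0.2 to 0.33 kg, flat on the bench left or right of the gearbox (the thinner ring without a screw on the other side is not it). Origin: centre of its underside; z up, x along its set screw, which sticks out on the +x side from 27 to 41 mm off the axis, 10 mm thick, its middle 10 mm above the underside.
- set_screw (a point): The outer end of the set screw, 41 mm from the collar's axis and 10 mm above its underside.
- collar_mid (a point): The centre of the collar's bore, 10 mm above its underside.
- spacer: The plain spacer ring, to be left alone: 54 mm outer diameter, 29 mm bore, 10 mm high. Origin: centre of its underside.
- sprocket: Bystander: steel chain wheel lying flat, 81 mm across, 16 mm high. Origin: centre of the underside.
- screwdriver: Bystander: screwdriver lying on the bench beyond the gearbox, to the right.
- brush: Bystander: wooden brush lying on the bench beyond the left ring.
- tin: Bystander: steel can, 84 mm across, 110 mm high. Origin: centre of the underside.
- jar: Bystander: amber jar, 70 mm across, 100 mm high. Origin: centre of the underside.
- cup: Bystander: steel mug, 84 mm across, 85 mm high. Origin: centre of the underside.
Not all that is in view belongs to the job. Leave any pink or red look-alike of the collar alone.

How it is judged:
By the outcome, as a careful person would: the job done as asked, in the order asked, and still so for the second after the job is handed in, while the arm keeps its last pose, push and grip.
It also fails if it takes over 58 s, if anything falls off the work surface, if the arm or the gripper's body presses on something with over 40 N, if the wrist force passes 120 N, or if a joint passes its speed limit or range.

## Working session

There is one attempt and no reset: what is moved stays moved. The work goes in short steps, Python scripts to look and compute and a tool call to move; the robot and the scene stay as the last step left them, time stands still between calls to the robot, and variables do not carry over. Pictures are saved under pics/ and viewed, at most 10 in all, crops included, and the job is handed in when it is done.

Besides the shell and the picture viewer there is one more tool, called as name(argument=value, ...) on one line, values as JSON. play_rows: Moves the arm, as the interface text tells. Its arguments: {"type":"object","properties":{"rows":{"type":"array","items":{"type":"object","properties":{"jaw":{"type":"number"},"travel":{"type":"array","items":{"type":"number"}},"turn":{"type":"number"}}}},"newtons":{"type":"number"}},"required":["rows"]}

```bash
mkdir -p pics
cat > h.py <<'E'
from rig import env, cams
import numpy as np, cv2, json
def snap(n,f):
    c=cams.capture(n); cv2.imwrite(f'pics/{f}.png',c['color'][:,:,::-1])
    json.dump({k:np.asarray(c[k]).tolist() for k in('fx','fy','cx','cy','R','t')},open(f'pics/{f}.json','w')); return c
def ld(f):
    return {k:np.array(v) for k,v in json.load(open(f'pics/{f}.json')).items()}
def ray(c,u,v):
    R=np.array(c['R']);o=-R.T@np.array(c['t']);d=R.T@np.array([(u-c['cx'])/c['fx'],(v-c['cy'])/c['fy'],1]);return o,d/np.linalg.norm(d)
def atz(c,u,v,z):
    o,d=ray(c,u,v);return o+d*(z-o[2])/d[2]
def tri(*obs):
    A=0;b=0
    for c,u,v in obs:
        o,d=ray(c,u,v);P=np.eye(3)-np.outer(d,d);A=A+P;b=b+P@o
    return np.linalg.solve(A,b)
def proj(c,X):
    p=np.array(c['R'])@np.array(X)+np.array(c['t']);return c['fx']*p[0]/p[2]+c['cx'],c['fy']*p[1]/p[2]+c['cy']
def crop(f,g,x0,y0,x1,y1,s):
    im=cv2.imread(f'pics/{f}.png')[y0:y1,x0:x1];cv2.imwrite(f'pics/{g}.png',cv2.resize(im,None,fx=s,fy=s,interpolation=cv2.INTER_CUBIC))
E
python3 - <<'E'
from h import *
a=snap('side','s0');b=snap('top','t0')
for c in(a,b): print(c['fx'],-np.array(c['R']).T@c['t'],np.array(c['R'])[2])
im=np.vstack([a['color'],b['color']])[:,:,::-1]; cv2.imwrite('pics/both.png',cv2.resize(im,None,fx=.75,fy=.75,interpolation=cv2.INTER_AREA))
s=env.get_state();print(s['time'],s['position'],s['orientation'],s['force'],s['gripper_width'])
E
```

```text
499.3957491074128 [0.45069656 0.95124725 1.12507888] [ 0.10303403 -0.6727348  -0.73267447]
429.7698095472958 [ 0.45599666 -0.01758134  1.49915496] [ 0.09167811  0.00851381 -0.9957523 ]
0.1 [ 0.22751608 -0.50016075  0.23059373] [ 9.77317385e-01  2.11778531e-01 -6.16771286e-05 -7.61022207e-04] [-0.13924744  0.2160753  -0.17153454] 0.08488673071963132
```

View pics/both.png

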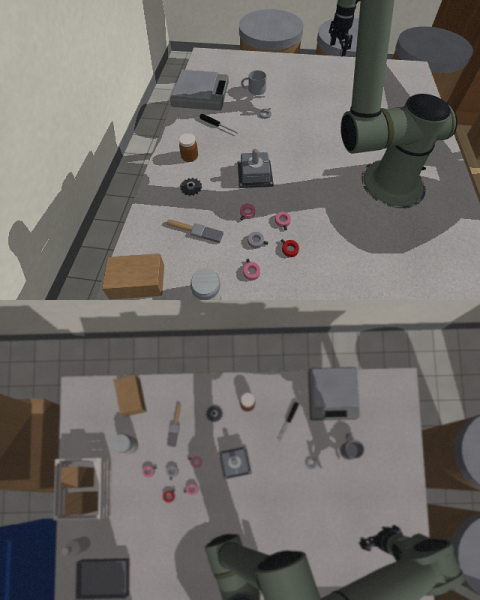

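Side view (upper) and top view (lower): the gearbox is near top px (313,216). There is a grey ring on the left among pink and red look-alikes near (229,224), and another grey ring on the right near (416,216). I'll enlarge both.

Run:
```python
from h import *
crop('t0','c1',180,170,440,260,3)
crop('s0','c2',300,130,420,350,3)
a=cv2.imread('pics/c1.png');b=cv2.imread('pics/s0.png')[130:350,220:420];b=cv2.resize(b,None,fx=1.5,fy=1.5,interpolation=cv2.INTER_CUBIC)
o=np.zeros((270+330,800,3),np.uint8);o[:270,:780]=a;o[270:600,:300]=b
b=cv2.imread('pics/s0.png')[190:255,310:370];o[270:530,310:550]=cv2.resize(b,(240,260),interpolation=cv2.INTER_CUBIC)
b=cv2.imread('pics/s0.png')[290:355,310:370];o[270:530,555:795]=cv2.resize(b,(240,260),interpolation=cv2.INTER_CUBIC)
cv2.imwrite('pics/c3.png',o)
```

```text
(no output)
```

View pics/c3.png

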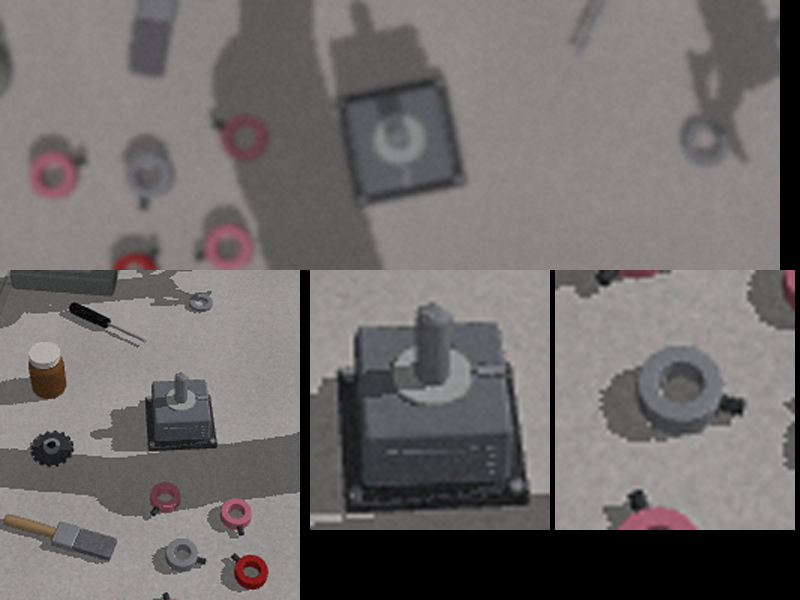

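The left grey ring is the collar. In the top view it is at px (229.7,227.7) with the screw end near (228,238), and in the side view at (341,319). The shaft tip is at top (312.3,213) and side (340.5,200.5).

Run:
```python
from h import *
s=ld('s0');t=ld('t0')
C=lambda x,y:(180+x/3,170+y/3); S=lambda x,y:(310+(x-310)/4,190+(y-270)/4); K=lambda x,y:(310+(x-555)/4,290+(y-270)/4)
print('tip',tri((t,*C(398,132)),(s,*S(432,309))), atz(t,*C(398,132),.13))
print('collar',tri((t,*C(150,172)),(s,*K(680,383))),atz(t,*C(150,172),.02),atz(s,*K(680,383),.02))
print('screw end',tri((t,*C(144,204)),(s,*K(738,405))))
# gearbox top and foot corners
for n,p in dict(tl=(341,97),tr=(441,78),br=(464,180),bl=(360,203)).items(): print('foot',n,atz(t,*C(*p),.01)[:2])
print('rib',atz(t,*C(407,172),.076),atz(s,*S(490,370),.076))
```

```text
tip [0.52246749 0.01927834 0.13419408] [0.52340669 0.0194096  0.13      ]
collar [0.48908872 0.309681   0.01142158] [0.48977734 0.30781094 0.02      ] [0.48791501 0.31462405 0.02      ]
screw end [0.4521899  0.31782556 0.00673495]
foot tl [0.57146741 0.08782335]
foot tr [ 0.59073661 -0.02858075]
foot br [ 0.4722402  -0.05210226]
foot bl [0.44870339 0.06814397]
rib [0.48178065 0.01192344 0.076     ] [0.47977829 0.01816196 0.076     ]
```

play_rows(rows=[{"jaw": 1,"travel": [0.019,0.034,0.005],"turn": 0.15},{"jaw": 1,"travel": [0.019,0.034,0.005],"turn": 0.15},{"jaw": 1,"travel": [0.019,0.034,0.005],"turn": 0.15},{"jaw": 1,"travel": [0.019,0.034,0.005],"turn": 0.15},{"jaw": 1,"travel": [0.019,0.034,0.005],"turn": 0.15},{"jaw": 1,"travel": [0.019,0.034,0.005],"turn": 0.15},{"jaw": 1,"travel": [0.019,0.034,0.005],"turn": 0.15},{"jaw": 1,"travel": [0.019,0.034,0.005],"turn": 0.15},{"jaw": 1,"travel": [0.019,0.034,0.005],"turn": 0.15},{"jaw": 1,"travel": [0.019,0.034,0.005],"turn": 0.15},{"jaw": 1,"travel": [0.019,0.034,0.005],"turn": 0.15},{"jaw": 1,"travel": [0.019,0.034,0.005],"turn": 0.15},{"jaw": 1,"travel": [0.019,0.034,0.005],"turn": 0.15},{"jaw": 1,"travel": [0.019,0.034,0.005],"turn": 0.15},{"jaw": 1,"travel": [0.0,0.02,0.005],"turn": 0.15},{"jaw": 1,"travel": [0,0,0],"turn": 0}], newtons=40)

```text
time: 2.1
position: [0.4936, -0.0035, 0.3061]
orientation: [0.23, 0.973, -0.0, -0.0]
force: [-1.1, 0.4, 0.2]
gripper_width: 0.0855
gripper_force: 0.0
```

```bash
cat >> h.py <<'E'
def st():
    s=env.get_state();x,y,z,w=s['orientation'];yy=np.arctan2(1-2*(x*x+z*z),2*(x*y-z*w))
    print('t %.2f'%s['time'],'p',np.round(s['position'],4),'yawy %.3f'%yy,'q',np.round(s['q'],2),'F',np.round(s['force'],1),'T',np.round(s['ft_torque'],2),'w %.4f g %.1f'%(s['gripper_width'],s['gripper_force']));return s
E
python3 - <<'E'
from h import *
st();c=snap('wrist','w1')
print(-np.array(c['R']).T@c['t'],np.array(c['R']),c['fx'],proj(c,[.522,.019,.136]))
E
```

```text
t 2.10 p [ 0.4936 -0.0035  0.3061] yawy 1.108 q [-0.16  0.18 -0.19  1.2  -0.    0.31] F [-1.1  0.4  0.2] T [-0.03 -0.   -0.04] w 0.0855 g 0.0
[0.42435233 0.032273   0.45028784] [[ 0.44675535  0.89465525 -0.00127858]
 [ 0.85287512 -0.4254595   0.30263551]
 [ 0.27021046 -0.1362945  -0.95310551]] 324.06902192406494 (np.float64(353.66307805183493), np.float64(193.5313080309895))
```

View pics/w1.png

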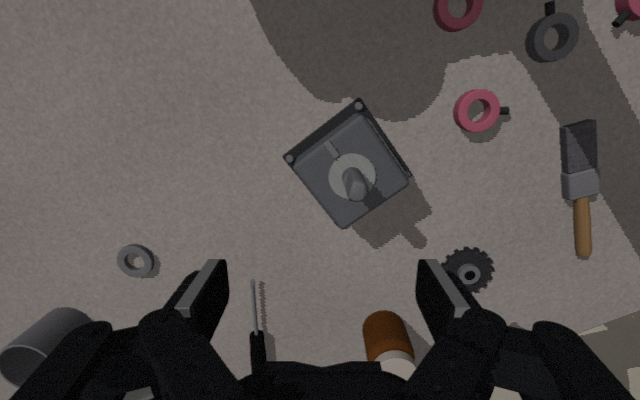

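The wrist view shows the gearbox at about (350,165), with the rib at about (332,150) pointing up and left. The grey collar is at about (552,37) with its screw pointing up. I'll enlarge the gearbox and the collar.

Run:
```python
from h import *
im=cv2.imread('pics/w1.png')
a=cv2.resize(im[90:240,275:425],(600,600),interpolation=cv2.INTER_CUBIC)
b=cv2.resize(im[0:75,510:600][:, :],None,fx=2.2,fy=2.2,interpolation=cv2.INTER_CUBIC)
o=np.zeros((600,800,3),np.uint8);o[:,:600]=a;o[:b.shape[0],600:600+b.shape[1]]=b
cv2.imwrite('pics/c4.png',o)
```

```text
(no output)
```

View pics/c4.png

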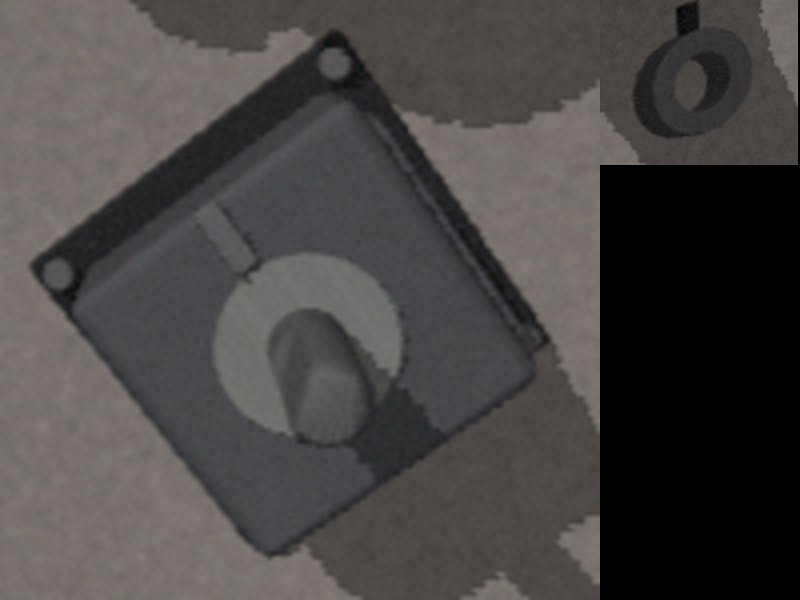

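The crop shows the rib centreline running from (208,208) to (249,267), the block's top corners, and the shaft tip centred near (330,405).

Run:
```python
from h import *
c=ld('w1');P=lambda x,y:(275+x/4,90+y/4);t=ld('t0');s=ld('s0')
P1=atz(c,*P(208,208),.076);P2=atz(c,*P(249,267),.076);print('rib',P1,P2,np.arctan2(*(P2-P1)[1::-1]),(P1+P2)/2)
cs=[atz(c,*P(*p),.07)[:2] for p in((75,305),(345,97),(535,375),(270,553))]
print('top corners',cs,'mean',np.mean(cs,0))
for i,off in((0,np.pi/2),(1,0),(2,-np.pi/2),(3,np.pi)):
    d=cs[(i+1)%4]-cs[i];print(np.linalg.norm(d),np.arctan2(d[1],d[0]))
B=lambda x,y:(275+x/4,90+y/4)
bolts=[atz(c,*P(*p),.012)[:2] for p in((58,273),(335,63))];d=bolts[1]-bolts[0];print('bolts',np.arctan2(d[1],d[0]),np.linalg.norm(d))
print('tip',tri((c,*P(330,405)),(t,180+398/3,170+132/3),(s,340.5,199.8)),atz(c,*P(330,405),.132))
print('base disc',atz(c,*P(309,345),.07))
Q=lambda x,y:(510+(x-600)/2.2,y/2.2)
a=atz(c,*Q(703,82),.02);b=atz(c,*Q(688,8),.01);print('collar',a,b,tri((c,*Q(703,82)),(t,180+150/3,170+172/3)))
d=b-a;print(np.arctan2(d[1],d[0]),np.linalg.norm(d))
```

```text
rib [0.4710242  0.01500643 0.076     ] [0.49162289 0.01813373 0.076     ] 0.15066976741034172 [0.48132355 0.01657008 0.076     ]
top corners [array([ 0.4798183 , -0.03344693]), array([0.46107307, 0.06339255]), array([0.56108013, 0.08113829]), array([ 0.57783456, -0.0157093 ])] mean [0.51995152 0.02384365]
0.09863705116482441 1.7620017065494429
0.10156930961841112 0.17561693267533113
0.09828614209841013 -1.3994939208831354
0.09960829629095035 -2.962563953031802
bolts 1.7494231268016676 0.11493157789333476
tip [0.52215615 0.02123113 0.13558807] [0.52278543 0.02336095 0.132     ]
base disc [0.5220535  0.02380549 0.07      ]
collar [0.48925265 0.31461148 0.02      ] [0.45101053 0.32300993 0.01      ] [0.48830182 0.30509585 0.0339356 ]
2.925411964789556 0.040410310129432206
```

play_rows(rows=[{"jaw": 1,"travel": [0.014,0.013,0],"turn": 0.07},{"jaw": 1,"travel": [0.014,0.0125,-0.01],"turn": 0},{"jaw": 0.2,"travel": [0,0,-0.04],"turn": 0},{"jaw": 0.2,"travel": [0,0,-0.04],"turn": 0},{"jaw": 0.2,"travel": [0,0,-0.04],"turn": 0},{"jaw": 0.2,"travel": [0,0,-0.04],"turn": 0},{"jaw": 0.2,"travel": [0,0,-0.03],"turn": 0},{"jaw": 0.0,"travel": [0,0,-0.011],"turn": 0},{"jaw": -1,"travel": [0,0,0],"turn": 0},{"jaw": -1,"travel": [0,0,0],"turn": 0},{"jaw": -1,"travel": [0,0,0],"turn": 0},{"jaw": -1,"travel": [0,0,0],"turn": 0},{"jaw": -1,"travel": [0,0,0],"turn": 0},{"jaw": -1,"travel": [0,0,0],"turn": 0}], newtons=25)

```text
time: 3.9
position: [0.5222, 0.023, 0.0951]
orientation: [0.196, 0.981, 0.002, -0.0]
force: [3.3, 7.3, -13.5]
gripper_width: 0.021
gripper_force: 25.4
```

Run:
```python
from h import *
st()
```

```text
t 3.90 p [0.5222 0.023  0.0951] yawy 1.177 q [-0.1   0.41 -0.45  0.71  0.    0.29] F [  3.3   7.3 -13.5] T [ 1.15 -0.66 -0.13] w 0.0210 g 25.4
```

play_rows(rows=[{"jaw": -1,"travel": [0,0,0],"turn": 0},{"jaw": -1,"travel": [0,0,0],"turn": 0},{"jaw": -1,"travel": [0,0,0],"turn": 0}], newtons=80)

```text
time: 4.28
position: [0.5222, 0.0232, 0.0952]
orientation: [0.196, 0.981, 0.003, -0.0]
force: [3.7, 8.1, -11.4]
gripper_width: 0.02
gripper_force: 78.4
```

Run:
```python
from h import *
st()
```

```text
t 4.28 p [0.5222 0.0232 0.0952] yawy 1.177 q [-0.1   0.41 -0.45  0.71  0.01  0.29] F [  3.7   8.1 -11.4] T [ 1.12 -0.59 -0.08] w 0.0200 g 78.4
```

play_rows(rows=[{"jaw": -0.3,"travel": [0,0,0],"turn": 0},{"jaw": -0.3,"travel": [0,0,0],"turn": 0},{"jaw": -1,"travel": [0,0,0],"turn": 0},{"jaw": -1,"travel": [0,0,0],"turn": 0},{"jaw": -1,"travel": [0,0,0],"turn": 0},{"jaw": -1,"travel": [0,0,0],"turn": 0}], newtons=25)

```text
time: 5.03
position: [0.5235, 0.0225, 0.0967]
orientation: [0.196, 0.981, 0.002, 0.002]
force: [1.8, 7.3, 2.0]
gripper_width: 0.021
gripper_force: 25.2
```

Run:
```python
from h import *
st()
```

```text
t 5.03 p [0.5235 0.0225 0.0967] yawy 1.177 q [-0.1   0.41 -0.45  0.71  0.    0.29] F [1.8 7.3 2. ] T [ 1.17 -0.29 -0.16] w 0.0210 g 25.2
```

play_rows(rows=[{"jaw": -0.3,"travel": [0,0,0],"turn": 0},{"jaw": -0.3,"travel": [0,0,0],"turn": -0.14},{"jaw": -0.3,"travel": [0,0,0],"turn": 0},{"jaw": -1,"travel": [0,0,0],"turn": 0},{"jaw": -1,"travel": [0,0,0],"turn": 0},{"jaw": -1,"travel": [0,0,0],"turn": 0},{"jaw": -1,"travel": [0,0,0],"turn": 0}], newtons=25)

```text
time: 5.9
position: [0.5232, 0.023, 0.0959]
orientation: [0.263, 0.965, 0.003, 0.001]
force: [3.0, 7.5, 0.8]
gripper_width: 0.02
gripper_force: 26.0
```

Run:
```python
from h import *
st()
```

```text
t 5.90 p [0.5232 0.023  0.0959] yawy 1.039 q [-0.1   0.41 -0.45  0.71  0.01  0.43] F [3.  7.5 0.8] T [ 1.28 -0.57 -0.09] w 0.0200 g 26.0
```

play_rows(rows=[{"jaw": -0.3,"travel": [0,0,0],"turn": 0},{"jaw": -0.3,"travel": [0,0.0005,0],"turn": -0.12},{"jaw": -0.3,"travel": [0,0,0],"turn": 0},{"jaw": -1,"travel": [0,0,0],"turn": 0},{"jaw": -1,"travel": [0,0,0],"turn": 0},{"jaw": -1,"travel": [0,0,0],"turn": 0},{"jaw": -1,"travel": [0,0,0],"turn": 0}], newtons=25)

```text
time: 6.78
position: [0.5233, 0.0232, 0.0956]
orientation: [0.32, 0.947, 0.003, 0.001]
force: [4.2, 7.9, -1.3]
gripper_width: 0.0192
gripper_force: 27.1
```

```bash
sed -i 's/w %.4f g/w %.5f g/' h.py
python3 - <<'E'
from h import *
st()
E
```

```text
t 6.78 p [0.5233 0.0232 0.0956] yawy 0.919 q [-0.1   0.41 -0.45  0.71  0.    0.55] F [ 4.2  7.9 -1.3] T [ 1.13 -0.6  -0.09] w 0.01921 g 27.1
```

play_rows(rows=[{"jaw": -0.3,"travel": [0,0,0],"turn": 0},{"jaw": -0.3,"travel": [0,0,0],"turn": -0.15},{"jaw": -0.3,"travel": [0,0,0],"turn": 0},{"jaw": -1,"travel": [0,0,0],"turn": 0},{"jaw": -1,"travel": [0,0,0],"turn": 0},{"jaw": -1,"travel": [0,0,0],"turn": 0},{"jaw": -1,"travel": [0,0,0],"turn": 0}], newtons=25)

```text
time: 7.65
position: [0.5232, 0.0226, 0.0956]
orientation: [0.39, 0.921, 0.002, 0.001]
force: [3.8, 4.5, -1.8]
gripper_width: 0.0201
gripper_force: 26.1
```

Run:
```python
from h import *
st()
```

```text
t 7.65 p [0.5232 0.0226 0.0956] yawy 0.770 q [-0.1   0.41 -0.45  0.71  0.    0.7 ] F [ 3.8  4.5 -1.8] T [ 0.82 -0.55 -0.  ] w 0.02005 g 26.1
```

play_rows(rows=[{"jaw": -0.3,"travel": [0,0,0],"turn": 0},{"jaw": -0.3,"travel": [0,0,0],"turn": 0.14},{"jaw": -0.3,"travel": [0,0,0],"turn": 0},{"jaw": -1,"travel": [0,0,0],"turn": 0},{"jaw": -1,"travel": [0,0,0],"turn": 0},{"jaw": -1,"travel": [0,0,0],"turn": 0},{"jaw": -1,"travel": [0,0,0],"turn": 0}], newtons=60)

```text
time: 8.52
position: [0.5232, 0.0233, 0.0957]
orientation: [0.326, 0.945, 0.003, 0.001]
force: [4.1, 7.0, -0.1]
gripper_width: 0.019
gripper_force: 59.1
```

Run:
```python
from h import *
st()
```

```text
t 8.53 p [0.5232 0.0233 0.0957] yawy 0.906 q [-0.1   0.41 -0.45  0.71  0.    0.57] F [ 4.1  7.  -0.1] T [ 1.16 -0.6  -0.03] w 0.01901 g 59.1
```

play_rows(rows=[{"jaw": -1,"travel": [0.0003,0,0],"turn": -0.121},{"jaw": -1,"travel": [0.0003,0,0],"turn": -0.121},{"jaw": -1,"travel": [0.0003,0,0],"turn": -0.121},{"jaw": -1,"travel": [0.0003,0,0],"turn": -0.121},{"jaw": -1,"travel": [0.0003,0,0],"turn": -0.121},{"jaw": -1,"travel": [0.0003,0,0],"turn": -0.123},{"jaw": -1,"travel": [0,0,0],"turn": 0},{"jaw": -1,"travel": [0,0,0],"turn": 0}], newtons=60)

```text
time: 9.52
position: [0.5233, 0.0217, 0.0957]
orientation: [0.641, 0.768, 0.0, -0.0]
force: [-1.8, 2.2, 5.0]
gripper_width: 0.0191
gripper_force: 61.3
```

Run:
```python
from h import *
st()
```

```text
t 9.53 p [0.5233 0.0217 0.0957] yawy 0.180 q [-0.1   0.41 -0.45  0.71  0.    1.29] F [-1.8  2.2  5. ] T [ 0.45  0.28 -0.08] w 0.01907 g 61.3
```

play_rows(rows=[{"jaw": 0.2,"travel": [0,0,0],"turn": 0},{"jaw": 0.2,"travel": [0,0,0],"turn": 0},{"jaw": 0.2,"travel": [0,0,0.02],"turn": 0},{"jaw": 0.5,"travel": [0,0,0.03],"turn": 0},{"jaw": 1,"travel": [0,0,0.04],"turn": 0.17},{"jaw": 1,"travel": [-0.01,0,0.04],"turn": 0.17},{"jaw": 1,"travel": [-0.01,0,0.04],"turn": 0.17},{"jaw": 1,"travel": [-0.01,0,0.03],"turn": 0.17},{"jaw": 1,"travel": [0,0,0],"turn": 0.17},{"jaw": 1,"travel": [0,0,0],"turn": 0.17},{"jaw": 1,"travel": [0,0,0],"turn": 0.154},{"jaw": 1,"travel": [0,0,0],"turn": 0}], newtons=40)

```text
time: 11.02
position: [0.4934, 0.0212, 0.2951]
orientation: [0.11, 0.994, -0.0, -0.0]
force: [0.4, -1.2, -0.5]
gripper_width: 0.0852
gripper_force: 0.0
```

Run:
```python
from h import *
st();c=snap('wrist','w2')
u,v=map(int,proj(c,[.505,.022,.1]));print(u,v)
crop('w2','c5',u-75,v-75,u+75,v+75,4)
print(u-75,v-75)
```

```text
t 11.03 p [0.4934 0.0212 0.2951] yawy 1.350 q [-0.11  0.19 -0.22  1.17 -0.    0.11] F [ 0.4 -1.2 -0.5] T [0.01 0.01 0.  ] w 0.08522 g 0.0
324 183
249 108
```

View pics/c5.png

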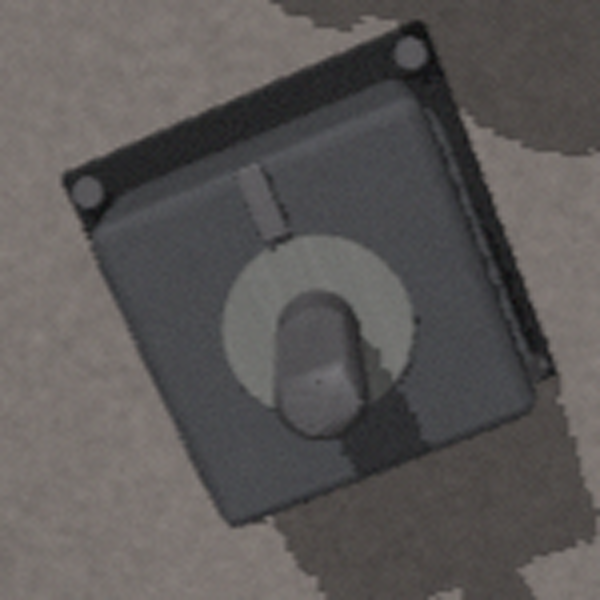

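The flat now faces the rib side. Bolts are at (88,192) and (411,52), and the rib centreline runs from (254,170) to (279,238). I'll check the angle on an enhanced crop of the shaft.

Run:
```python
from h import *
c=ld('w2');P=lambda x,y:(249+x/4,108+y/4)
b=[atz(c,*P(*p),.012)[:2] for p in((88,192),(411,52))];d=b[1]-b[0];print('bolt yaw',np.arctan2(d[1],d[0])-np.pi/2)
cs=[atz(c,*P(*p),.07)[:2] for p in((98,228),(410,85),(535,405),(233,522))]
print('mean',np.mean(cs,0))
for i in range(4):
    d=cs[(i+1)%4]-cs[i];print(np.linalg.norm(d),(np.arctan2(d[1],d[0])+np.pi/4)%(np.pi/2)-np.pi/4)
r1,r2=atz(c,*P(254,170),.076),atz(c,*P(279,238),.076);m=(r1+r2)/2;print('rib mid',m,'yaw to axis',np.arctan2(.0223-m[1],.521-m[0]),np.arctan2(*(r2-r1)[1::-1]))
im=cv2.imread('pics/w2.png')[170:230,305:355]
g=cv2.createCLAHE(4,(2,2)).apply(cv2.cvtColor(im,cv2.COLOR_BGR2GRAY));g=cv2.resize(g,(500,600),interpolation=cv2.INTER_CUBIC)
g=cv2.cvtColor(g,cv2.COLOR_GRAY2BGR)
# predicted flat outline with yaw .18
for yaw,col in((.18,(0,255,0)),):
  a=np.array([np.cos(yaw+np.pi),np.sin(yaw+np.pi)]);n=np.array([-a[1],a[0]]);ax=np.array([.521,.0223])
  pts=[]
  for k,z in((-.009,.132),(.009,.132),(.009,.092),(-.009,.092)):
    q=ax+.0078*a+k*n;u,v=proj(c,[*q,z]);pts.append([(u+.5-305)*10,(v+.5-170)*10])
  cv2.polylines(g,[np.int32(pts)],True,col,1)
cv2.imwrite('pics/c6.png',g)
```

```text
bolt yaw 0.18346414213609563
mean [0.51880454 0.02449612]
0.0978790784511436 0.20714271329855283
0.10295672436897697 0.18198561916854594
0.0993995385108713 0.1777388225603851
0.10008451390796715 0.16649274345878862
rib mid [0.4817261  0.01727953 0.076     ] yaw to axis 0.1271426388474286 0.12386590976479457
```

View pics/c6.png

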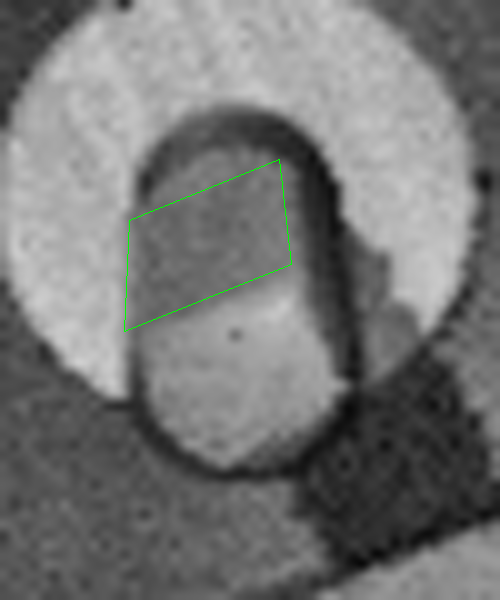

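play_rows(rows=[{"jaw": 1,"travel": [-0.004,0.04,0],"turn": 0},{"jaw": 1,"travel": [-0.004,0.041,-0.01],"turn": 0},{"jaw": 1,"travel": [-0.004,0.041,-0.015],"turn": 0},{"jaw": 1,"travel": [-0.004,0.041,-0.015],"turn": 0},{"jaw": 1,"travel": [-0.004,0.041,-0.02],"turn": 0},{"jaw": 1,"travel": [-0.004,0.04,-0.02],"turn": 0},{"jaw": 1,"travel": [-0.004,0.04,-0.015],"turn": 0},{"jaw": 1,"travel": [0,0,0],"turn": 0},{"jaw": 1,"travel": [0,0,0],"turn": 0}])

```text
time: 12.2
position: [0.4655, 0.3049, 0.2003]
orientation: [0.11, 0.994, -0.0, -0.0]
force: [0.3, -0.4, 1.0]
gripper_width: 0.0854
gripper_force: 0.0
```

Run:
```python
from h import *
st();c=snap('wrist','w3')
u,v=map(int,proj(c,[.48,.313,.015]));print(u-75,v-75)
crop('w3','c7',u-75,v-75,u+75,v+75,4)
```

```text
t 12.20 p [0.4655 0.3049 0.2003] yawy 1.351 q [ 0.45  0.36 -0.22  0.99 -0.    0.67] F [ 0.3 -0.4  1. ] T [-0.05 -0.07 -0.05] w 0.08540 g 0.0
256 111
```

View pics/c7.png

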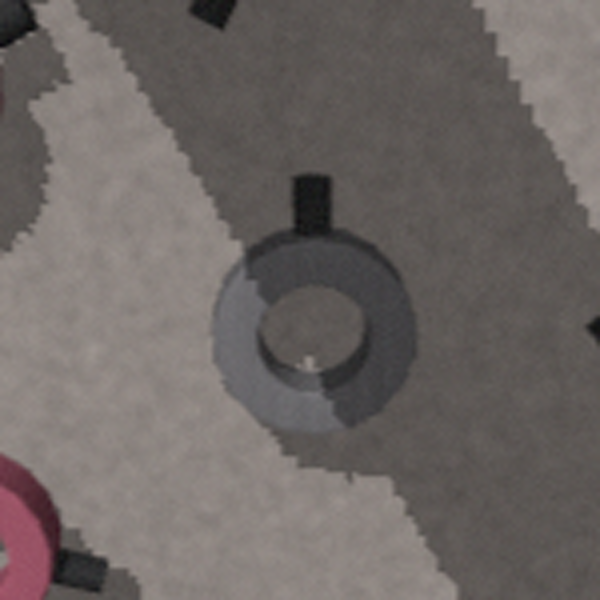

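The ring's top face is centred at crop (314.5,336) and the screw's outer end at (312,178), so the screw points nearly straight up in the image and the gripper is well aligned with it.

Run:
```python
from h import *
c=ld('w3');P=lambda x,y:(256+x/4,111+y/4)
a=atz(c,*P(314.5,336),.02);b=atz(c,*P(312,180),.01);d=b-a;print(a,b,np.arctan2(d[1],d[0]),np.linalg.norm(d[:2]))
l=atz(c,*P(213,336),.02);r=atz(c,*P(416,336),.02);print('dia',np.linalg.norm(l-r))
w1=ld('w1');print('z check',tri((c,*P(314.5,336)),(w1,556.8,37.3)))
print('TCP-line in img', [proj(c,[*(np.array([.4655,.3049])),z]) for z in(.02,.1)])
```

```text
[0.48824774 0.31420433 0.02      ] [0.44975602 0.32202331 0.01      ] 2.941185183590921 0.03927784573029825
dia 0.053054017030372
z check [0.48874728 0.31431198 0.02010477]
TCP-line in img [(np.float64(321.1852563033153), np.float64(176.18178344760912)), (np.float64(320.8264686466008), np.float64(199.81389976245362))]
```

play_rows(rows=[{"jaw": 0.65,"travel": [0.012,0.005,-0.03],"turn": 0.02},{"jaw": 0.65,"travel": [0.011,0.0045,-0.04],"turn": 0},{"jaw": 0.65,"travel": [0,0,-0.04],"turn": 0},{"jaw": 0.6,"travel": [0,0,-0.04],"turn": 0},{"jaw": 0.5,"travel": [0,0,-0.03],"turn": 0},{"jaw": 0.5,"travel": [0,0,-0.012],"turn": 0},{"jaw": 0.5,"travel": [0,0,-0.004],"turn": 0},{"jaw": 0.5,"travel": [0,0,0],"turn": 0},{"jaw": 0.5,"travel": [0,0,0],"turn": 0}])

```text
time: 13.38
position: [0.4894, 0.3152, 0.0055]
orientation: [0.099, 0.995, 0.001, 0.001]
force: [0.0, 0.4, 0.4]
gripper_width: 0.064
gripper_force: 0.0
```

Run:
```python
from h import *
st()
```

```text
t 13.38 p [0.4894 0.3152 0.0055] yawy 1.372 q [ 0.45  0.62 -0.37  0.58  0.    0.64] F [0.  0.4 0.4] T [ 0.    0.03 -0.03] w 0.06400 g 0.0
```

play_rows(rows=[{"jaw": 0.5,"travel": [-0.001,-0.0005,-0.002],"turn": 0},{"jaw": 0.5,"travel": [0,0,-0.002],"turn": 0},{"jaw": 0.5,"travel": [0,0,-0.002],"turn": 0},{"jaw": 0.5,"travel": [0,0,0],"turn": 0}])

```text
time: 13.88
position: [0.4873, 0.3143, -0.002]
orientation: [0.099, 0.995, -0.0, -0.0]
force: [0.6, -1.4, 0.3]
gripper_width: 0.0639
gripper_force: 0.0
```

play_rows(rows=[{"jaw": -1,"travel": [0,0,0],"turn": 0},{"jaw": -1,"travel": [0,0,0],"turn": 0},{"jaw": -1,"travel": [0,0,0],"turn": 0},{"jaw": -1,"travel": [0,0,0],"turn": 0}], newtons=25)

```text
time: 14.38
position: [0.4874, 0.3141, -0.0016]
orientation: [0.099, 0.995, -0.0, -0.0]
force: [-2.0, -2.0, 5.5]
gripper_width: 0.0538
gripper_force: 26.4
```

Run:
```python
from h import *
st()
```

```text
t 14.38 p [ 0.4874  0.3141 -0.0016] yawy 1.372 q [ 0.45  0.63 -0.37  0.57 -0.    0.64] F [-2.  -2.   5.5] T [-0.44  0.41 -0.04] w 0.05377 g 26.4
```

play_rows(rows=[{"jaw": -1,"travel": [0,0,0],"turn": 0},{"jaw": -1,"travel": [0,0,0.005],"turn": 0},{"jaw": -1,"travel": [0,0,0.02],"turn": 0},{"jaw": -1,"travel": [0,0,0.035],"turn": 0},{"jaw": -1,"travel": [0,0,0.04],"turn": 0},{"jaw": -1,"travel": [0,0,0.04],"turn": 0},{"jaw": -1,"travel": [0,0,0.03],"turn": 0},{"jaw": -1,"travel": [0,0,0.01],"turn": 0},{"jaw": -1,"travel": [0,0,0],"turn": 0}], newtons=60)

```text
time: 15.5
position: [0.4875, 0.3144, 0.178]
orientation: [0.099, 0.995, 0.0, 0.0]
force: [0.1, -1.0, -2.2]
gripper_width: 0.0523
gripper_force: 63.4
```

play_rows(rows=[{"jaw": -1,"travel": [0.003,-0.02,0],"turn": 0.042},{"jaw": -1,"travel": [0.004,-0.035,0],"turn": 0.042},{"jaw": -1,"travel": [0.004,-0.035,0],"turn": 0.042},{"jaw": -1,"travel": [0.004,-0.035,0],"turn": 0.042},{"jaw": -1,"travel": [0.004,-0.035,0],"turn": 0.042},{"jaw": -1,"travel": [0.004,-0.035,0],"turn": 0.042},{"jaw": -1,"travel": [0.004,-0.035,0],"turn": 0.042},{"jaw": -1,"travel": [0.004,-0.035,0],"turn": 0.042},{"jaw": -1,"travel": [0.002,-0.02,0],"turn": 0.043},{"jaw": -1,"travel": [0.0005,-0.006,0],"turn": 0},{"jaw": -1,"travel": [0,0,0],"turn": 0},{"jaw": -1,"travel": [0,0,0],"turn": 0}])

```text
time: 17.0
position: [0.5206, 0.0242, 0.1778]
orientation: [-0.09, 0.996, 0.0, -0.0]
force: [-0.1, 1.1, -2.0]
gripper_width: 0.0524
gripper_force: 63.5
```

Run:
```python
from h import *
st();c=snap('wrist','w4');s=snap('side','s4');t=snap('top','t4')
a=cv2.imread('pics/w4.png');b=cv2.imread('pics/s4.png');d=cv2.imread('pics/t4.png')
u,v=map(int,proj(c,[.521,.0223,.15]));print('w',u,v)
us,vs=map(int,proj(s,[.521,.0223,.13]));ut,vt=map(int,proj(t,[.521,.0223,.13]));print(us,vs,ut,vt)
o=np.zeros((600,800,3),np.uint8)
x0=min(max(u-66,0),508);y0=min(max(v-75,0),250);print(x0,y0)
o[:600,:528]=cv2.resize(a[y0:y0+150,x0:x0+132],(528,600),interpolation=cv2.INTER_CUBIC)
o[:300,530:800]=cv2.resize(b[vs-50:vs+50,us-45:us+45],(270,300),interpolation=cv2.INTER_CUBIC)
o[300:,530:800]=cv2.resize(d[vt-50:vt+50,ut-45:ut+45],(270,300),interpolation=cv2.INTER_CUBIC)
cv2.imwrite('pics/c8.png',o)
```

```text
t 17.00 p [0.5206 0.0242 0.1778] yawy 1.752 q [-0.1   0.32 -0.35  0.9   0.   -0.28] F [-0.1  1.1 -2. ] T [0.   0.03 0.  ] w 0.05244 g 63.5
w 316 237
340 201 311 214
250 162
```

View pics/c8.png

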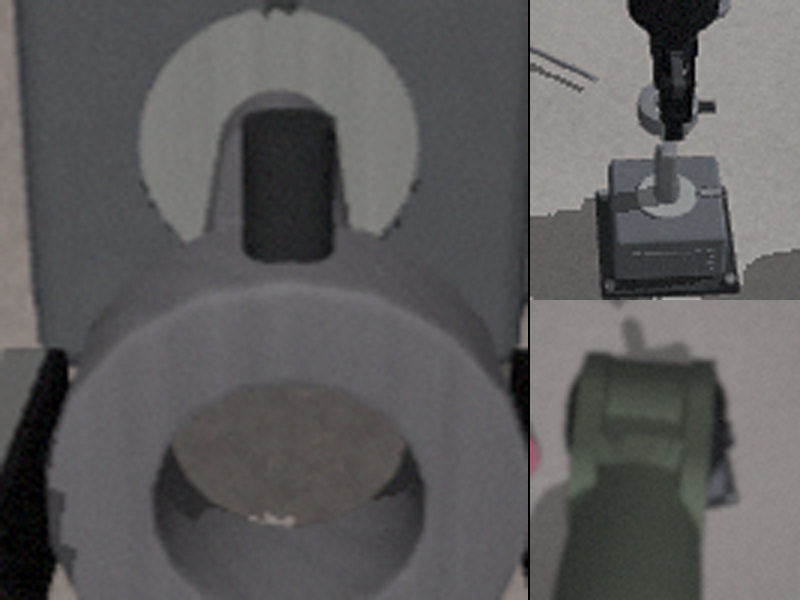

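The wrist view shows the collar held level. The bore spans x 153–424 with its top edge at y 383, the outer edge of the top face is at y 285, and the screw end is at (288,110). The shaft and rib lie below, in line at about x 280.

Run:
```python
from h import *
c=ld('w4');P=lambda x,y:(250+x/4,162+y/4)
e=np.array([np.cos(.18),np.sin(.18)]);n=np.array([-e[1],e[0]])
T=np.array([.5206,.0242])
def rel(p):p=np.array(p[:2])-T;return np.round([p@e*1e3,p@n*1e3],1)
for z in(.1994,.1974):
  print(z,'bore l',rel(atz(c,*P(153,490),z)),'r',rel(atz(c,*P(424,490),z)),'borefront',rel(atz(c,*P(288,383),z)),'outerfront',rel(atz(c,*P(288,285),z)))
print('screw end',rel(atz(c,*P(288,112),.1894)))
print('axis felt',rel([.521,.0223]))
a=atz(c,*P(279,115),.07);print('disc centre (x)',rel(a),'rib',rel(atz(c,*P(279,8),.07)), 'disc l/r',rel(atz(c,*P(139,142),.07)),rel(atz(c,*P(419,142),.07)))
print('shaft l/r',rel(atz(c,*P(205,235),.09)),rel(atz(c,*P(350,235),.09)),[rel(atz(c,*P(222,150),.075)),rel(atz(c,*P(334,150),.075))])
```

```text
0.1994 bore l [  0.1 -13.6] r [ 0.1 15.7] borefront [-12.8   1. ] outerfront [-24.    0.9]
0.1974 bore l [  1.3 -13.9] r [ 1.3 15.9] borefront [-11.8   1. ] outerfront [-23.1   0.9]
screw end [-39.6   0.9]
axis felt [ 0.1 -1.9]
disc centre (x) [-5.  -0.8] rib [-26.9  -0.7] disc l/r [  0.7 -29.2] [ 0.7 27.7]
shaft l/r [ 13.2 -14.8] [13.2 13. ] [array([  0.8, -12.1]), array([ 0.8, 10.3])]
```

play_rows(rows=[{"jaw": -1,"travel": [0.0003,-0.0019,0],"turn": 0},{"jaw": -1,"travel": [0,0,-0.015],"turn": 0},{"jaw": -1,"travel": [0,0,-0.015],"turn": 0},{"jaw": -1,"travel": [0,0,-0.01],"turn": 0},{"jaw": -1,"travel": [0,0,-0.005],"turn": 0},{"jaw": -1,"travel": [0,0,-0.005],"turn": 0},{"jaw": -1,"travel": [0,0,-0.004],"turn": 0},{"jaw": -1,"travel": [0,0,0],"turn": 0}])

```text
time: 18.15
position: [0.5212, 0.0214, 0.1241]
orientation: [-0.09, 0.996, 0.0, -0.0]
force: [-0.4, 0.1, -1.9]
gripper_width: 0.0529
gripper_force: 63.5
```

Run:
```python
from h import *
st()
```

```text
t 18.15 p [0.5212 0.0214 0.1241] yawy 1.751 q [-0.1   0.37 -0.42  0.78  0.   -0.28] F [-0.4  0.1 -1.9] T [0.01 0.   0.03] w 0.05286 g 63.5
```

play_rows(rows=[{"jaw": -1,"travel": [0,0.0003,-0.006],"turn": 0},{"jaw": -1,"travel": [0,0,-0.006],"turn": 0},{"jaw": -1,"travel": [0,0,-0.006],"turn": 0},{"jaw": -1,"travel": [0,0,-0.0055],"turn": 0},{"jaw": -1,"travel": [0,0,0],"turn": 0},{"jaw": -1,"travel": [0,0,0],"turn": 0}])

```text
time: 18.9
position: [0.5214, 0.0217, 0.1008]
orientation: [-0.09, 0.996, -0.0, 0.0]
force: [-0.3, -1.6, -2.9]
gripper_width: 0.0521
gripper_force: 63.5
```

Run:
```python
from h import *
st();c=snap('wrist','w5');s=snap('side','s5')
a=cv2.imread('pics/w5.png');b=cv2.imread('pics/s5.png')
o=np.zeros((600,800,3),np.uint8)
o[:600,:528]=cv2.resize(a[162:312,250:382],(528,600),interpolation=cv2.INTER_CUBIC)
o[:600,530:800]=cv2.resize(b[170:250,322:358],(270,600),interpolation=cv2.INTER_CUBIC)
cv2.imwrite('pics/c9.png',o)
```

```text
t 18.90 p [0.5214 0.0217 0.1008] yawy 1.751 q [-0.1   0.4  -0.45  0.72  0.   -0.28] F [-0.3 -1.6 -2.9] T [-0.   -0.03 -0.02] w 0.05214 g 63.5
```

View pics/c9.png

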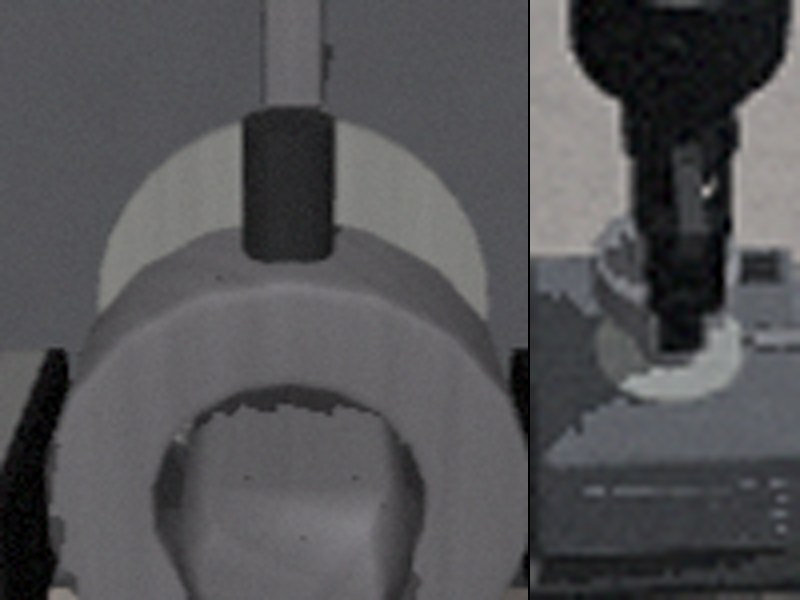

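The screw (x 289) lines up with the rib (x 292), the shaft is in the bore with the flat's edge horizontal, and there's clearance all round with slightly more on the left. I'll nudge it 0.6 mm to centre, check the height and flat angle numerically, then hand in.

play_rows(rows=[{"jaw": -1,"travel": [0,0.0006,0],"turn": 0},{"jaw": -1,"travel": [0,0,0],"turn": 0},{"jaw": -1,"travel": [0,0,0],"turn": 0},{"jaw": -1,"travel": [0,0,0],"turn": 0}])

```text
time: 19.5
position: [0.5213, 0.0223, 0.1008]
orientation: [-0.09, 0.996, -0.0, -0.0]
force: [-0.5, 0.3, -2.3]
gripper_width: 0.0524
gripper_force: 63.5
```

Run:
```python
from h import *
st();c=ld('w5');s=ld('s5');P=lambda x,y:(250+x/4,162+y/4)
print('screw end tri',tri((c,*P(288,120)),(s,322+(785-530)/7.5,170+266/7.5)))
print('pred screw end px', [proj(s,[.521-.041*.984,.022-.041*.179,z]) for z in(.102,.1124,.122)])
a,b=atz(c,*P(200,493),.132),atz(c,*P(380,497),.132);d=b-a;print('flat edge yaw',np.arctan2(d[1],d[0])-np.pi/2,np.linalg.norm(d))
```

```text
t 19.50 p [0.5213 0.0223 0.1008] yawy 1.751 q [-0.1   0.4  -0.45  0.72 -0.   -0.28] F [-0.5  0.3 -2.3] T [ 0.01 -0.    0.  ] w 0.05242 g 63.5
screw end tri [0.48060723 0.01609528 0.1143472 ]
pred screw end px [(np.float64(355.189981612166), np.float64(207.80173990813344)), (np.float64(355.35428975599797), np.float64(205.2559945808471)), (np.float64(355.50758332397965), np.float64(202.8809060715921))]
flat edge yaw 0.15495099673762724 0.017975266280414022
```

```bash
python3 -c "
from rig import env
print(env.hand_in())"
```

```text
the job is handed in; nothing more can be done
None
```

I handed the job in at about 19.5 s. The flat faces the rib to within about 0.03 rad, and the collar is held level around it, screw over the flat, underside about 102 mm above the bench; the judge's result was not shown.

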